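Vent the vacuum desiccator and hold its stuck lid ajar

ROBOT

A 7-joint arm with a two-finger parallel gripper is mounted at the origin on a cart in front of the work surface, level with it; the furniture and walls round the work are solid. World frame = base frame: x ahead of the robot, y to its left, z up, the work surface at z = 0. Lengths are in mm, angles in rad, forces in N, time in s.
With the tool pointing down it reaches from about 400 to 900 mm from the base axis. Payload 5.5 kg.
Tool frame: the origin (TCP) lies on the centre line of the jaws, within the pads' length; the fingertips stand 8 mm ahead of it and the grasp point (between the pads) lies 11 mm behind it; z points along the fingers, y is the line along which they close (so a half turn about z gives the same grasp; the last joint's range is limited). The gripper opens to 85 mm and grips with 20 to 120 N. Pads are 22 mm wide; open, the fingers measure 114 mm over their backs; the gripper's body (76 mm by 85 mm) begins 54 mm behind the grasp point. The pads swing forward as they close: fully open they stand 13 mm farther back than shut.
Start: joints at [0.263, 0.501, -0.427, 1.55, 0.221, 1.138, -0.21], TCP at [650, 0.037, 239.31] pointing down, gripper open.
Joint ranges: [-2.88, 2.88], [-0.31, 2.03], [-1.54, 1.56], [0.2, 2.42], [-1.41, 4.55], [0.19, 2.02], [-2.57, 2.57]. Speed limits (rad/s): [2.57, 2.57, 3.14, 3.14, 3.14, 3.14, 3.14].

INTERFACE

Orientations are given as a unit quaternion [w, x, y, z].
In Python, from station import * gives the robot as it stands.
- The arm moves only by the shell command python3 -m pendant 'ROWS' [OPENING]. ROWS is JSON, one flat list of numbers, 6 for each row, row after row: the shift along the world's x, y, z scaled (see below), then the turn, a rotation vector about the world's x, y, z scaled (see below). A call has 1 to 12 rows; each row is the pose to reach, as a shift and turn from the pose commanded when the call began; what a row does not reach only later rows make up. The controller multiplies each number of a shift by 40 cm and each number of a turn by 120 degrees. A row lasts 1/10 s, in which the tool goes at most 50 mm and 8.59 degrees, less where a joint would pass 70% of its speed; a pose out of reach is approached as far as the arm can. A call with a number of a shift or a turn outside -1 to 1 is refused whole. A call with a gripper value outside its range is refused whole. OPENING is the closure, from 0 (fully open) to 1 (shut), set as the call begins (- or left out, the last holds). The fingers move at their own pace and stop on an object; the grip force is fixed at half the most. Time passes only in rows, so rows that repeat a pose let the fingers close. It gives the time, the measured TCP pose, the force, the opening and the grip force at its end, in the units of the state.
- get_obs(): the state, without advancing time (a new reading comes with each control period).
- camera(name): name is "scene" or "side" or "wrist"; returns the picture (480x640x3 uint8, red, green, blue); there is no depth.
- camera_model(name): a dict with "fov_y" (degrees; the focal length in pixels is half the picture's height over the tangent of half this angle, whatever the lens; pixels are square), "cx", "cy" (the principal point, pixels), "k1" (the pictures are not rectified: a ray, as slopes to the right and down, at radius r is drawn at 1 + k1 r^2 times it, then the intrinsics apply), "R" (3x3) and "t" (3): a world point X has camera coordinates R X + t. Camera axes: x right, y down, z forward; pixel columns grow to the right and rows downward; lengths in mm; the calibration is good to about 2 mm. A picture is of the moment at which its call begins: read the wrist's pose just before it. camera_model takes no time and is no camera call; for the wrist camera it gives the pose at the moment of the call.
- job_done(): hands the job in; it is judged then, once.
The state is a dict: "time_s": time; "q": joint angles; "joint_velocities": joint speeds; "effort": joint torques, N m; "ee_pos": TCP position; "tool_rot": TCP orientation; "force": force on the tool from outside, world axes, zero at the start; "ft_torque": the same for the moment, N m; "grip_width": opening from 0.0 (shut) to 1.0 (fully open); "finger_force": force on a finger pad.
Only numpy, scipy, OpenCV 4.12 (cv2) and the standard library are available. Lean on these libraries where they do the work, as an engineer would, in place of code of your own. Each camera call takes 0.05 s, during which the arm holds its last target. There are 200 camera calls.

TASK

The samples in the vacuum desiccator are dry. Press the vent button on its valve block fully down and let it spring back up, so that the gauge needle falls to zero; then take the lid by its bar handle, pull until the stuck gasket lets go, and hold the lid slightly open, with its front edge raised about 25 mm, so that room air gets to the samples slowly. Finish while still holding the lid there: never swing it wide open, and do not disturb the other things on the bench.

Things in the scene. Friction and masses are not known exactly. Their poses are not given: they have to be found in the camera images.
- desiccator: bench vacuum desiccator: white box, 212 x 232 mm (x, y), 113 mm high with its clear lid shut, fixed. Origin: centre of its underside; +x to its back (hinge), -x to its front (handle side), +y to its left, z up. On its right wall (-y) a metal valve block, 56 mm wide, carries the vent button near its front and a dial gauge (top 135 mm above the bench) behind the button
- lid_handle (a point): middle of the lid's handle: a round steel bar, 12 mm diameter, 110 mm long, along the desiccator's y axis, on a post at each end; lid shut, it is at (-0.095, 0, 0.147) m in the desiccator's frame. The bar's centre is 34 mm above the lid's top face: fingers go down before and behind it and pinch it along the desiccator's x
- lid (a joint): opening of the clear lid in rad, 0 shut, 0.116 raises its front edge 25 mm; see lid_hinge. Locked while the chamber is under vacuum. Once vented the gasket still sticks: an upward pull at the handle must pass a peak of 10 to 22 N within the first 3 mm of rise; the resistance is gone after 7 mm, leaving the lid's weight (2 to 3 N at the handle). Let go, the lid falls shut
- lid_front (a point): middle of the lower front edge of the lid, 0.101 m above the bench when shut
- vent_top (a point): centre of the top face of the vent button: a black round push button, 23 mm diameter, at (-0.065, -0.140, 0.110) m in the desiccator's frame when up, its axis vertical; its top stands 12 mm above a 31 mm steel collar
- vent (a joint): travel of the vent button in m: 0 up, 0.008 fully down. A spring pushes it up; fully down takes about 3.5 N, and its stop is firm
- needle (a joint): turn of the gauge needle in rad, clockwise: 0 under vacuum (pointing left), about 4.2 at zero pressure difference (pointing to the long mark at lower right). It follows the vent button down on the first press and stays at zero after the button comes up
- sample_0: sample vial, 23 mm diameter, 52 mm high, standing inside the chamber; origin at the centre of its underside
- sample_1: sample vial, as sample_0
- sample_2: sample vial, as sample_0
- wash_bottle: wash bottle with a red cap, 70 mm diameter, 165 mm high, a bystander to the left; origin at the centre of its underside
- stopper_bottle_a: glass-stoppered bottle, 70 mm diameter, 150 mm high, a bystander at the back left; origin under its centre
- filter_box: small card box, 70 x 70 x 32 mm, a bystander at the front right; origin under its centre
- bulb: rubber suction bulb, 72 x 45 x 44 mm, a bystander at the front right; origin under its centre
- tweezers: steel tweezers, 129 mm long, lying at the front left; origin under their centre
- pen: pen, 130 mm long, lying at the front left; origin under its centre
- lid_hinge (a point): middle of the hinge line, parallel to the desiccator's y axis, at (0.110, 0, 0.101) m in its frame; the handle bar is 205 mm in front of it and 46 mm above it (lid shut), the lid's front edge 216 mm in front of it

How it is judged (in metres and radians):
On the way, in this order (a step that is already met when the one before it is completed fails the run):
1. the vent button is pressed fully down while the lid is shut (value of joint vent above 0.0072 m and value of joint lid below 0.02 rad), for 0.1 s.
2. the vent button has come up again and the gauge shows zero (value of joint vent below 0.001 m and value of joint needle above 3.5 rad), for 0.1 s.
3. the lid has been broken free of its gasket (value of joint lid above 0.06 rad), for 0.1 s.
At the end, for the whole second after the job is handed in: the fingers hold the lid still and slightly open, its front edge raised 14 to 41 mm (0.065 to 0.19 rad); the vent button is up and the gauge shows zero (all of step 2 and value of joint lid between 0.065 and 0.19 rad and velocity of joint lid between -0.05 and 0.05 rad/s and contact force between the fingers and lid above 0.8 N); the arm keeps its last pose, push and grip.
It fails at once if the lid is swung wide open (front edge raised more than 60 mm) (value of joint lid above 0.28 rad).
It fails at once if a sample vial is knocked about (distance of any of sample_0, sample_1, sample_2 from where it was at the start of the episode above 0.02 m).
It fails at once if another thing on the bench is moved by more than 25 mm (distance of any of wash_bottle, stopper_bottle_a, filter_box, bulb, tweezers, pen from where it was at the start of the episode above 0.025 m).
It also fails if it takes over 45 s, if anything falls off the work surface, if the arm or the gripper's body presses on something with over 40 N, if the wrist force passes 120 N, or if a joint passes its speed limit or range.

## Working session

There is one attempt and no reset: what is moved stays moved. The work goes in short steps, Python scripts to look and compute and a shell command to move; the robot and the scene stay as the last step left them, time stands still between calls to the robot, and variables do not carry over. Pictures are saved under pics/ and viewed, at most 10 in all, crops included, and the job is handed in when it is done.

```bash
ls; mkdir -p pics
python3 - <<'E'
from station import *
import cv2
for n in ("scene","side"):
    im=camera(n); cv2.imwrite(f"pics/{n}0.png",im[:,:,::-1])
    print(n,camera_model(n))
print(get_obs())
E
```

```text
pics
scene {'fov_y': 50.24218152716895, 'cx': 329.24590680837673, 'cy': 241.8471793306044, 'k1': -0.05321364123094209, 'R': array([[-0.76276748, -0.64647813, -0.0158685 ],
       [-0.34371156,  0.42608025, -0.83685004],
       [ 0.5477665 , -0.6328678 , -0.54720216]]), 't': array([ 370.89633911,  329.46340615, 1061.02001245])}
side {'fov_y': 54.177389257468775, 'cx': 322.34532231341535, 'cy': 241.0439147146841, 'k1': -0.0774381165406412, 'R': array([[ 0.93316459, -0.35890687,  0.01974091],
       [-0.17298902, -0.49655958, -0.85059002],
       [ 0.31508514,  0.79032553, -0.52545876]]), 't': array([-554.89884374,  157.20562656, 1172.96301146])}
{'time_s': 0.1, 'q': array([ 0.26320827,  0.50178594, -0.42683752,  1.55130069,  0.22082625,
        1.13830154, -0.21028291]), 'joint_velocities': array([ 0.0001342 , -0.00111219, -0.00100207, -0.00348062, -0.00167109,
       -0.00028013,  0.00161284]), 'effort': array([-1.10183889e-02, -5.70813632e+01, -5.83865225e+00, -2.81749392e+01,
        1.04482990e-02,  5.56539730e-03, -2.82506340e-05]), 'ee_pos': array([ 6.49411703e+02, -3.44848001e-02,  2.38364365e+02]), 'tool_rot': array([-6.35545578e-04,  7.07076250e-01,  7.07136779e-01, -5.89714790e-04]), 'force': array([-0.72940859,  0.6524708 , -0.50639254]), 'ft_torque': array([ 0.01512586,  0.05445279, -0.0077338 ]), 'finger_force': 0.0, 'grip_width': 1.0005239870789833}
```

View pics/scene0.png

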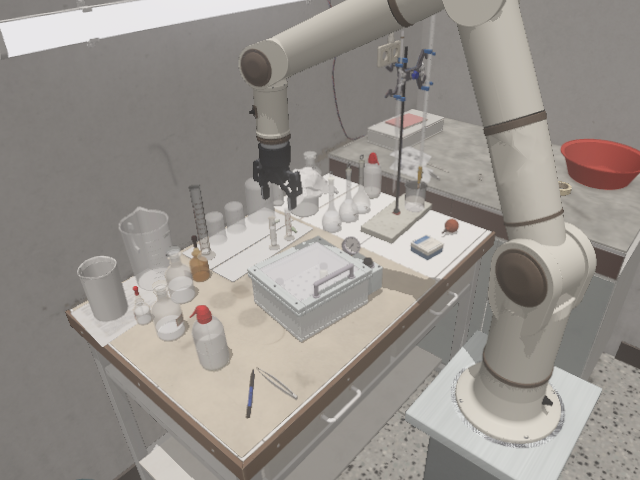

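View pics/side0.png

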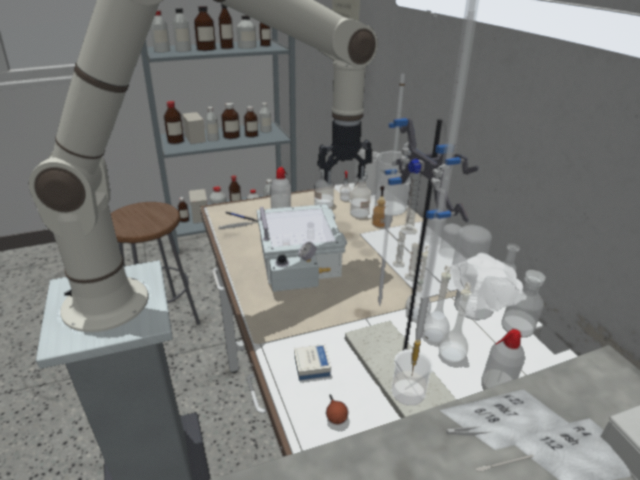

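The scene view shows the desiccator at about (315,285), its handle near (333,278) and the black button at (368,262). In the side view the button is at (282,261) and the gauge at (308,250). I'll zoom in on both.

```bash
python3 - <<'E'
import cv2,numpy as np
a=cv2.imread("pics/scene0.png")[230:340,240:390]; b=cv2.imread("pics/side0.png")[195:295,250:350]
a=cv2.resize(a,None,fx=4,fy=4,interpolation=cv2.INTER_CUBIC); b=cv2.resize(b,None,fx=5,fy=5,interpolation=cv2.INTER_CUBIC)
cv2.imwrite("pics/a.png",a);cv2.imwrite("pics/b.png",b)
E
cat > h.py <<'E'
import numpy as np,cv2
from station import *
def ray(m,u,v):
    f=240/np.tan(np.radians(m["fov_y"]/2)); 
    K=np.array([[f,0,m["cx"]],[0,f,m["cy"]],[0,0,1]])
    p=cv2.undistortPoints(np.array([[[u,v]]],float),K,np.array([m["k1"],0,0,0,0]))[0,0]
    R=np.array(m["R"]);t=np.array(m["t"]); d=R.T@np.array([p[0],p[1],1]); return -R.T@t,d/np.linalg.norm(d)
def plane(m,u,v,z):
    o,d=ray(m,u,v); return o+d*(z-o[2])/d[2]
def proj(m,X):
    c=np.array(m["R"])@X+m["t"]; x,y=c[:2]/c[2]; f=240/np.tan(np.radians(m["fov_y"]/2)); s=1+m["k1"]*(x*x+y*y)
    return np.array([m["cx"]+f*s*x,m["cy"]+f*s*y])
def tri(rs):
    A=sum(np.eye(3)-np.outer(d,d) for o,d in rs); b=sum((np.eye(3)-np.outer(d,d))@o for o,d in rs)
    X=np.linalg.solve(A,b); return X,[np.linalg.norm((np.eye(3)-np.outer(d,d))@(X-o)) for o,d in rs]
E
```

```text
(no output)
```

View pics/a.png

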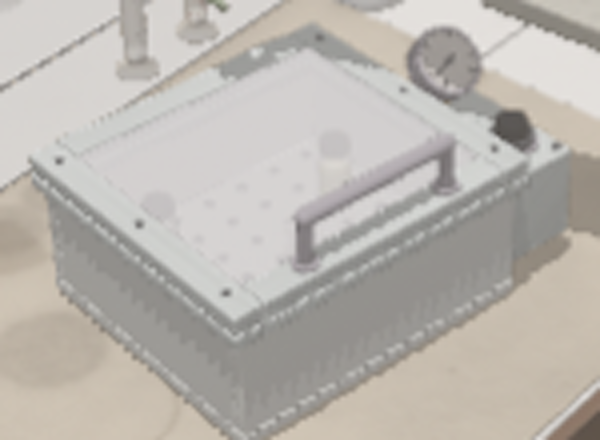

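View pics/b.png

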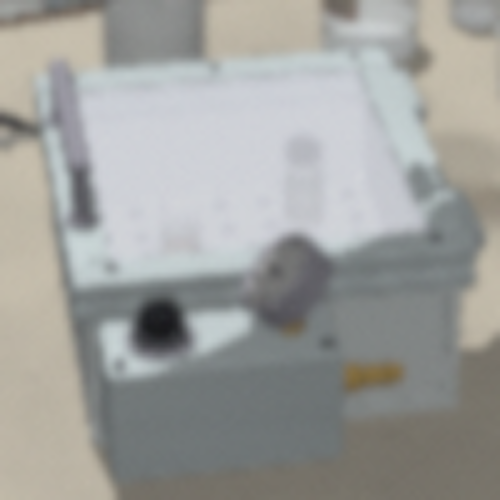

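The crops show the bar ends at scene (315.5,284) and (352,265.8), the lid's top corners, and the button top at scene (368,260) and side (282,256.5).

Run:
```python
from h import *
np.set_printoptions(precision=1,suppress=True)
s=camera_model("scene"); d=camera_model("side")
S=lambda u,v:(240+u/4,230+v/4); D=lambda u,v:(250+u/5,195+v/5)
L=plane(s,*S(302,216),147);R=plane(s,*S(448,143),147)
print("bar",L,R,(L+R)/2,np.linalg.norm(R-L),np.degrees(np.arctan2(L[0]-R[0],R[1]-L[1])))
print("bar tri",tri([ray(s,*S(302,216)),ray(d,*D(62,68))]),tri([ray(s,*S(448,143)),ray(d,*D(82,178))]))
print("vent",plane(s,*S(512,118),110),plane(d,*D(158,305),110),tri([ray(s,*S(512,118)),ray(d,*D(158,305))]))
for n,p in dict(bl=(30,160),fl=(240,320),fr=(528,168)).items(): print(n,plane(s,*S(*p),113))
for n,p in dict(fl=(38,72),fr=(75,283)).items(): print(n,plane(d,*D(*p),113))
# desiccator from frame guess
q=get_obs(); print(q["time_s"])
w=camera_model("wrist"); print(w["R"],w["t"],w["fov_y"])
```

```text
bar [442.1  96.7 147. ] [421.5 -11.  147. ] [431.8  42.9 147. ] 109.65854053511998 169.14088425148609
bar tri (array([446.4,  93.8, 144.7]), [np.float64(1.7277772002216136), np.float64(1.7277772002216765)]) (array([428. , -18.7, 140.2]), [np.float64(0.5954020963799042), np.float64(0.5954020963797374)])
vent [438.  -98.4 110. ] [ 443.8 -101.9  110. ] (array([ 442.2, -101.4,  108.3]), [np.float64(2.1869084202398303), np.float64(2.186908420239745)])
bl [640.3 129.2 113. ]
fl [436.3 156.9 113. ]
fr [396.1 -58.4 113. ]
fl [447.7 154.4 113. ]
fr [408.8 -73.1 113. ]
0.1
[[ 1.  -0.  -0. ]
 [-0.  -1.   0.3]
 [-0.  -0.3 -1. ]] [-647.7  -35.2  378.7] 68.49338778261354
```

Yaw is about -10.5°, the bar's middle about (434,42,147) and the vent about (440,-101,110). These agree with the given offsets. I'll move above the button with the gripper shut, then check from there.

```bash
python3 -m pendant '[-0.1,-0.05,-0.02,0,0,-0.03,-0.2,-0.1,-0.04,0,0,-0.06,-0.3,-0.15,-0.06,0,0,-0.0875,-0.4,-0.2,-0.08,0,0,-0.0875,-0.525,-0.2525,-0.12,0,0,-0.0875,-0.525,-0.2525,-0.12,0,0,-0.0875,-0.525,-0.2525,-0.12,0,0,-0.0875,-0.525,-0.2525,-0.12,0,0,-0.0875]' 1
python3 - <<'E'
from h import *
np.set_printoptions(precision=2,suppress=True)
w=camera_model("wrist"); print(-w["R"].T@w["t"],get_obs()["ee_pos"],get_obs()["tool_rot"],w["R"])
for n,X in dict(vent=[440,-101,110],bar=[434,42,147]).items(): print(n,proj(w,np.array(X,float)))
a=camera("wrist"); b=camera("side")[170:310,230:400]
b=cv2.resize(b,None,fx=3,fy=3); a=cv2.resize(a,(480,360)); im=np.zeros((780,510,3),np.uint8)
cv2.imwrite("pics/w1.png",a[:,:,::-1]); cv2.imwrite("pics/w1full.png",cv2.resize(a,(480,360))[:,:,::-1]); cv2.imwrite("pics/s1.png",b[:,:,::-1])
E
```

```text
time_s: 0.9
ee_pos: [441.4, -100.7, 191.9]
tool_rot: [0.001, 0.769, 0.64, 0.001]
force: [0.8, 1.5, 1.0]
grip_width: -0.001
finger_force: 0.0
[452.29 -33.08 326.73] [ 441.42 -100.7   191.9 ] [0.   0.77 0.64 0.  ] [[ 0.98 -0.18  0.  ]
 [-0.18 -0.95  0.27]
 [-0.05 -0.27 -0.96]]
vent [323.3  253.27]
bar [253.13 -14.22]
```

View pics/w1.png

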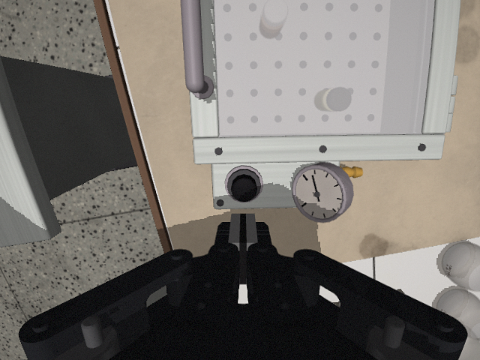

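The wrist view shows the button at full-size pixel (324,249), the lid's right edge from (260,217) to (587,211), and the bar's right end near (265,117).

Run:
```python
from h import *
np.set_printoptions(precision=1,suppress=True)
w=camera_model("wrist"); k=4/3
print("vent",plane(w,243*k,187*k,110), "collar",plane(w,244*k,183*k,98))
a=plane(w,195*k,163*k,101);b=plane(w,440*k,158*k,101); print(np.degrees(np.arctan2(*(b-a)[[1,0]])))
a=plane(w,195*k,138*k,113);b=plane(w,443*k,133*k,113); print(a,b,np.degrees(np.arctan2(*(b-a)[[1,0]])))
a=plane(w,191*k,10*k,147);b=plane(w,194*k,85*k,147); print(a,b,np.degrees(np.arctan2(*(a-b)[[1,0]])))
```

```text
vent [441.4 -98.  110. ] collar [442.4 -98.1  98. ]
-9.110021198747116
[411.  -49.5 113. ] [614.9 -81.4 113. ] -8.891018496072908
[432.5  30.8 147. ] [424.7 -13.2 147. ] 79.88224929881646
```

```bash
python3 -m pendant '[0,0.005,-0.08,0,0,0.008,0,0.005,-0.15,0,0,0.008,0,0.005,-0.17,0,0,0.008,0,0.005,-0.18,0,0,0.008,0,0.005,-0.19,0,0,0.008,0,0.005,-0.198,0,0,0.008,0,0.005,-0.203,0,0,0.008,0,0.005,-0.206,0,0,0.008,0,0.005,-0.206,0,0,0.008,0,0.005,-0.206,0,0,0.008]'
```

```text
time_s: 2.0
ee_pos: [441.1, -98.7, 110.0]
tool_rot: [0.001, 0.763, 0.646, 0.001]
force: [-0.9, 3.8, 7.6]
grip_width: 0.002
finger_force: 3.7
```

```bash
python3 -m pendant '[0,0,-0.004,0,0,0,0,0,-0.004,0,0,0,0,0,-0.004,0,0,0]'
```

```text
time_s: 2.3
ee_pos: [441.2, -98.7, 109.7]
tool_rot: [0.001, 0.763, 0.646, 0.001]
force: [-5.7, 4.3, 24.1]
grip_width: 0.003
finger_force: 11.8
```

```bash
python3 -m pendant '[0,0,0.02,0,0,0,0,0,0.06,0,0,0,0,0,0.15,0,0,0,0,0,0.2,0,0,0,0,0,0.2,0,0,0,0,0,0.2,0,0,0]'
python3 - <<'E'
from h import *
print(get_obs()["force"])
a=camera("wrist")[180:320,260:500]; cv2.imwrite("pics/w2.png",cv2.resize(a,None,fx=2,fy=2)[:,:,::-1])
E
```

```text
time_s: 2.9
ee_pos: [440.1, -99.5, 187.7]
tool_rot: [0.001, 0.764, 0.646, 0.0]
force: [-1.4, -0.2, -0.7]
grip_width: -0.001
finger_force: 0.0
[-1.41560663 -0.21460781 -0.72289844]
```

View pics/w2.png

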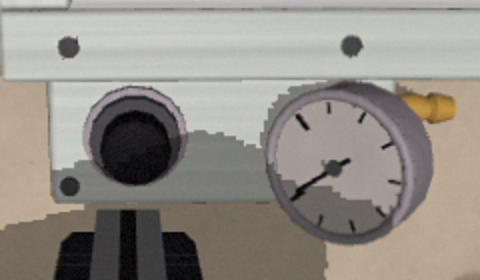

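The needle now points at the long mark and the button is up. Next, the handle at about (434.5,44).

```bash
python3 -m pendant '[0,0.09,0.05,0,0,0,-0.007,0.2,0.05,0,0,0,-0.014,0.3,0.05,0,0,0,-0.014,0.3575,0.05,0,0,0,-0.014,0.3575,0.05,0,0,0,-0.014,0.3575,0.05,0,0,0,-0.014,0.3575,0.05,0,0,0]' 0.3
python3 - <<'E'
from h import *
np.set_printoptions(precision=1,suppress=True)
w=camera_model("wrist"); print(proj(w,np.array([434.5,44,147.])))
a=camera("wrist"); cv2.imwrite("pics/w3.png",a[:,:,::-1])
E
```

```text
time_s: 3.65
ee_pos: [434.0, 42.8, 206.5]
tool_rot: [-0.0, 0.764, 0.645, -0.001]
force: [-1.0, -0.6, 0.1]
grip_width: 0.7
finger_force: 0.0
[326.6 261.8]
```

View pics/w3.png

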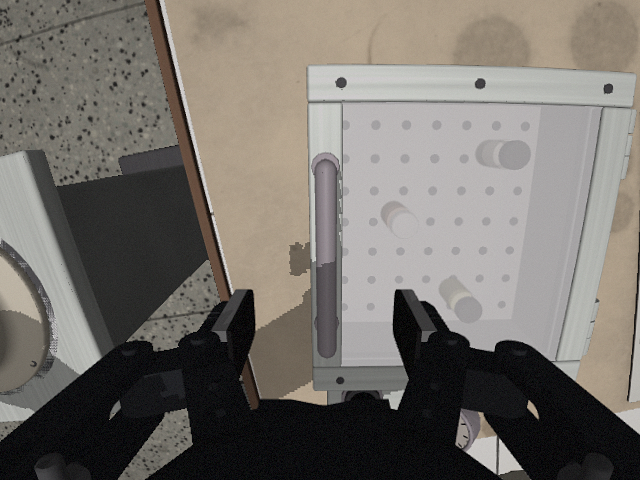

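The bar is vertical in the image from (326,160) to (327,357), and its middle is within 3 px of the prediction, so it is aligned. I'll go down and then grip.

```bash
python3 -m pendant '[0,0.003,-0.08,0,0,0,0,0.003,-0.14,0,0,0,0,0.003,-0.17,0,0,0,0,0.003,-0.178,0,0,0,0,0.003,-0.178,0,0,0,0,0.003,-0.178,0,0,0]' 0.3
```

```text
time_s: 4.3
ee_pos: [435.2, 45.2, 136.9]
tool_rot: [0.0, 0.764, 0.646, 0.001]
force: [0.6, 0.9, 0.9]
grip_width: 0.7
finger_force: 0.0
```

```bash
python3 -m pendant '[0,0,0,0,0,0,0,0,0,0,0,0,0,0,0,0,0,0,0,0,0,0,0,0,0,0,0,0,0,0,0,0,0,0,0,0,0,0,0,0,0,0,0,0,0,0,0,0]' 1
```

```text
time_s: 5.1
ee_pos: [435.6, 45.1, 136.7]
tool_rot: [0.001, 0.763, 0.646, 0.001]
force: [4.5, -2.7, 6.2]
grip_width: 0.119
finger_force: 58.7
```

```bash
python3 -m pendant '[0.001,0,0.005,0.0008,0,0.0048,0.0018,-0.0003,0.0103,0.0016,0.0095,0,0.0028,-0.0005,0.0155,0.0024,0.0143,0,0.0038,-0.0006,0.0205,0.0032,0.019,0,0.0038,-0.0006,0.0205,0.0032,0.019,0]'
```

```text
time_s: 5.6
ee_pos: [436.8, 45.0, 143.8]
tool_rot: [-0.015, 0.763, 0.646, -0.012]
force: [5.9, -0.6, -3.6]
grip_width: 0.119
finger_force: 60.6
```

```bash
python3 -m pendant '[0.002,-0.0004,0.01,0.0016,0.0095,0,0.0048,-0.0008,0.02,0.0032,0.019,0,0.0075,-0.0013,0.0305,0.0048,0.0285,0,0.0102,-0.0018,0.0405,0.0063,0.0377,0,0.0102,-0.0018,0.0405,0.0063,0.0377,0,0.0102,-0.0018,0.0405,0.0063,0.0377,0,0.0102,-0.0018,0.0405,0.0063,0.0377,0,0.0102,-0.0018,0.0405,0.0063,0.0377,0]'
python3 - <<'E'
from h import *
a=camera("scene")[200:350,230:430]; b=camera("wrist")
a=cv2.resize(a,None,fx=2,fy=2); b=cv2.resize(b,(400,300))
cv2.imwrite("pics/f.png",np.hstack([a,b])[:,:,::-1]); print(get_obs()["ee_pos"],get_obs()["joint_velocities"].round(3))
E
```

```text
time_s: 6.4
ee_pos: [440.8, 44.3, 160.0]
tool_rot: [-0.046, 0.762, 0.645, -0.038]
force: [7.4, -1.2, -6.2]
grip_width: 0.113
finger_force: 60.6
[440.8552317   44.2877216  159.96783773] [ 0.002 -0.001  0.    -0.001  0.001 -0.    -0.   ]
```

View pics/f.png

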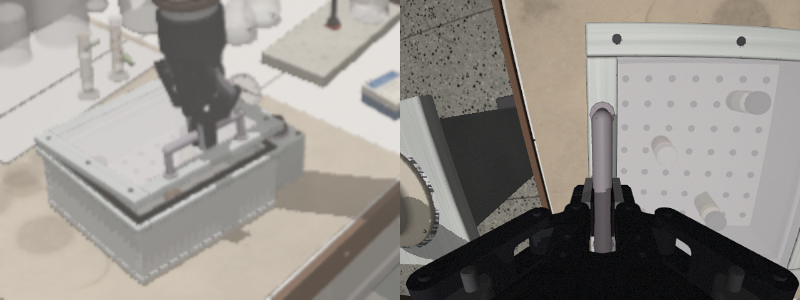

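The picture shows the lid slightly open, with the front gap visible at about (220,175) and the bar between the fingers. The rise is about 23 mm at the bar, and the arm is still.

```bash
python3 -c "
from station import *
print(job_done())"
```

```text
the job is handed in; nothing more can be done
None
```

I pressed the vent button and the gauge needle went to the zero mark. I then broke the lid free and handed the job in with the gripper holding it still, front edge raised about 25 mm (estimated from a 23 mm rise at the handle); the judge returned no verdict.

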